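# Eject a radio module from its test dock and catch it on the slide

### The job

Two test docks stand on the bench and one has a module in it: press that dock's eject button with one finger and, with the other finger, stop the module on the slide once it has popped out past the gate and before it runs off the low end. Keep the button held right down (else the gate comes up under the module) and finish like that, with the module resting still against your finger on the slide; do not lift the module, and leave the empty dock's button and the other things alone.

Things in the scene. Friction and masses are not known exactly. Their poses are not given: they have to be found in the camera images.
- dock: The loaded dock, fixed on the bench: aluminium plate, x -90 to 135, y -32 to 85 mm, with a slide that falls to its own -x at 20 degrees and an eject button beside it (axis at x -30, y 58 mm). Origin on the table under the slide's middle line; x level, up-slope; z up. Slide surface 36.8 mm above the table at x -30, rising 364 mm per m of x. Highest part: block at x 85 to 125 mm, 115 mm up.
- slide: Its polished slide, so slick that a free module always runs down. Origin on the surface, mid-width, level with the button; x up-slope, y across to the button, z square to the surface. 43 mm wide between guide rails 6 mm thick (8 mm high up to x 54 mm, then 14). A spring pusher (about 2 N, 14 mm stroke) at the top end drives the module out.
- gate (a point): Top middle of the steel gate (20 mm wide, 3 thick, 5 mm proud of the slide) that holds the module in its bay, at slide x 53 mm. It moves with the button. This point itself is fixed.
- low_end (a point): Middle of the slide's open low edge, at slide x -64 mm; past it a module drops to the table.
- eject_top (a point): Centre of the flat top of the loaded dock's eject button: round black cap, 30 mm diameter, 51.8 mm above the table when up, 43.8 when down; grey housing 46 x 46 mm, top 40 mm up. Its axis is 58 mm from the slide's middle line. Down, it is 7 mm above the slide surface beside it: of two tips at equal height one can press it while the other bars the slide.
- eject (a joint): Travel of the loaded dock's button, m: 0 up, 0.008 fully down. Its spring takes 1.6 N at first, 4.8 N at the bottom. The gate sinks with it, frees the module after about 5 mm, and rises again when the button is let go.
- module: The module: black case, green circuit board and steel shield on top; 60 mm along the slide (x), 40 across (y), 18 thick, about 120 g, loose. Origin at the centre of its underside, axes along the slide's; in the bay its origin is at slide x 85 mm, its front at 55 mm.
- spare_dock: The empty dock, fixed, same build, size and frame as the loaded one but without a module. Either may stand on the left.
- spare_eject_top (a point): Centre of the top of the empty dock's eject button, same size as the other. Not to be pressed.
- spare_eject (a joint): Travel of the empty dock's button, m: 0 up, 0.008 fully down.
- jar: Small closed clear jar, 40 mm diameter, 50 mm high, between the docks. Origin at the centre of its underside.
- heatsink: Finned aluminium heat sink 40 x 40 x 22 mm. Origin at the centre of its underside.
- driver: Screwdriver with black handle, 170 mm long, lying between the docks, towards the robot. Origin near its middle, x along it.
- meter: Black hand multimeter 150 x 80 x 41 mm lying beside the docks on the right. Origin at the centre of its underside.
- reel: Solder reel lying flat, 60 mm diameter, 38 mm high, beside the docks on the left. Origin at the centre of its underside.
Not all that is in view belongs to the job. What is shaped like the module but brown or red is not meant.

How it is judged:
On the way, in this order (a step that is already met when the one before it is completed fails the run):
1. the loaded dock's eject button is being pressed (value of joint eject above 0.003 m).
2. the popped module is stopped on the slide by a finger while the button is held down (x of module in the frame of slide between -0.034 and 0.068 m and z of module in the frame of slide between -0.004 and 0.005 m and value of joint eject above 0.006 m and contact force between the fingers and module above 0.05 N and linear speed of module below 0.02 m/s), for 0.3 s.
At the end, for the whole second after the job is handed in: The loaded dock's button is still held down (more than 6 of its 8 mm), the module has come at least 17 mm out of the bay, lies flat and wholly on the slide (its front not past the low end), is still (under 20 mm/s) and rests against a finger (more than 0.05 N) (all of step 2); the arm keeps its last pose, push and grip.
It fails at once if the module runs past the low end of the slide (x of module in the frame of slide below -0.036 m).
It fails at once if the module is lifted off the slide (over 10 mm) (z of module in the frame of slide above 0.01 m).
It fails at once if the empty dock's button is pressed (value of joint spare_eject above 0.003 m).
It fails at once if a bystander (jar, heat sink, screwdriver, multimeter, solder reel) is moved more than 20 mm (distance of any of jar, heatsink, driver, meter, reel from where it was at the start of the episode above 0.02 m).
It also fails if it takes over 29 s, if anything falls off the work surface, if the arm or the gripper's body presses on something with over 40 N, if the wrist force passes 120 N, or if a joint passes its speed limit or range.

### The arm

A 7-joint arm with a two-finger parallel gripper is mounted at the origin on the work surface. World frame = base frame: x ahead of the robot, y to its left, z up, the work surface at z = 0. Lengths are in m, angles in rad, forces in N, time in s.
With the tool pointing down it reaches from about 0.425 to 0.875 m from the base axis. Payload 8.4 kg.
Tool frame: the origin (TCP) lies midway between the tips of the shut fingers; the grasp point (between the pads) lies 19 mm behind it; z points along the fingers, y is the direction in which the jaws open and shut (so a half turn about z gives the same grasp; the last joint's range is limited). The gripper opens to 87 mm and grips with 3 to 60 N. Pads are 19 mm wide; open, the fingers measure 117 mm over their backs; the gripper's body (75 mm by 190 mm) begins 51 mm behind the grasp point.
Start: joints at [1.181, 0.333, 0.04, 1.465, -0.013, 1.343, -0.059], TCP at [0.186, -0.623, 0.223] pointing down, gripper open.
Joint ranges: [-2.58, 2.58], [-0.38, 2.09], [-1.3, 1.39], [0.25, 2.4], [-1.5, 4.64], [0.08, 2.09], [-2.65, 2.65]. Speed limits (rad/s): [2.22, 2.22, 2.79, 2.79, 3.14, 3.14, 3.14].

### API

Orientations are given as a unit quaternion [w, x, y, z].
In Python, from rig import bot, optics gives the robot as it stands.
- The arm moves only by the shell command python3 -m inch 'ROWS' [FORCE]. ROWS is JSON, a list of rows, each an object of numbers: "x", "y", "z": the shift along the tool's x, y, z in units of 120 mm (1.0 is 120 mm); "wx", "wy", "wz": the turn, a rotation vector about the tool's x, y, z in units of 45 degrees (1.0 is 45 degrees); "fingers": the closure in counts, from 0 (fully open) to 255 (shut). A call has 1 to 12 rows; each row is the pose to reach, as a shift and turn from the pose commanded when the call began, along the tool's axes at that moment; what a row does not reach only later rows make up. A row lasts 1/12 s, in which the tool goes at most 41.7 mm and 7.16 degrees, less where a joint would pass 70% of its speed; a pose out of reach is approached as far as the arm can. A call with a number of a shift or a turn outside -1 to 1 is refused whole. A call with a gripper value outside its range is refused whole. The fingers move at their own pace and stop on an object; FORCE is the grip in N (left out, the last holds). Time passes only in rows, so rows that repeat a pose let the fingers close. It gives the time, the measured TCP pose, the force and the opening at its end, in the units of the state.
- bot.get_state(): the state, without advancing time (a new reading comes with each control period).
- optics.read_camera(name): name is "scene" or "side" or "wrist"; returns (picture, depth): 384x512x3 uint8, blue, green, red; 384x512 float32, m along the optical axis (not along the pixel's ray), 0 where there is no reading.
- optics.calibration(name): a dict with "fx", "fy", "cx", "cy" (pixels), "cam_to_world" (4x4, takes a point from camera to world coordinates); the wrist camera has in their place "mount" (4x4, takes a point from camera to tool coordinates, whose origin is the TCP and whose axes are the flange's). Camera axes: x right, y up, looking along -z (the intrinsics and any distortion apply to the point x, -y, -z); pixel columns grow to the right and rows downward; lengths in m; the calibration is good to about 2 mm. A picture is of the moment at which its call begins: read the wrist's pose just before it. calibration takes no time and is no camera call.
- bot.sign_off(): hands the job in, once; it reports no verdict.
The state is a dict: "time": time; "joint_pos": joint angles; "joint_velocities": joint speeds; "joint_efforts": joint torques, N m; "ee_pos": TCP position; "eef_rot": TCP orientation; "wrist_force": force on the tool from outside, world axes, zero at the start; "wrist_torque": the same for the moment, N m; "opening": opening from 0.0 (shut) to 1.0 (fully open).
Only numpy, scipy, OpenCV 4.12 (cv2) and the standard library are available. Lean on these libraries where they do the work, as an engineer would, in place of code of your own. Each camera call takes 0.05 s, during which the arm holds its last target. There are 200 camera calls.

## Working session

There is one attempt and no reset: what is moved stays moved. The work goes in short steps, Python scripts to look and compute and a shell command to move; the robot and the scene stay as the last step left them, time stands still between calls to the robot, and variables do not carry over. Pictures are saved under pics/ and viewed, about 8 in all and at most 12, crops included, and the job is handed in when it is done.

```bash
ls; mkdir -p pics; python3 - <<'E'
from rig import bot, optics
import cv2, numpy as np
s=bot.get_state(); print(s)
for n in ("scene","side"):
    p,d=optics.read_camera(n); cv2.imwrite(f"pics/{n}0.png",p); np.save(f"{n}0.npy",d)
    c=optics.calibration(n); print(n,c)
print(optics.calibration("wrist"))
a=cv2.imread("pics/scene0.png");b=cv2.imread("pics/side0.png")
E
```

```text
pics
{'time': 0.0, 'joint_pos': array([ 1.18082248,  0.33393783,  0.03987235,  1.46631018, -0.01339398,
        1.34329915, -0.05851952]), 'joint_velocities': array([-0.00095295,  0.00095101, -0.00041185,  0.00044512, -0.00034713,
       -0.00076863,  0.00025277]), 'joint_efforts': array([-1.17490566e-03, -6.56363440e+01,  1.33445878e+00, -4.03799772e+01,
       -5.98726887e-02,  4.47398052e-02,  1.57384270e-04]), 'ee_pos': array([ 0.18617934, -0.6222545 ,  0.22162282]), 'eef_rot': array([-8.24516570e-04,  9.89452072e-01,  1.44858151e-01, -1.81696561e-04]), 'wrist_force': array([0.58501353, 0.6225766 , 0.00875544]), 'wrist_torque': array([ 0.03892704, -0.047679  , -0.00393522]), 'opening': 1.001323116962995}
scene {'fx': 450.85790886818097, 'fy': 450.85790886818097, 'cx': 251.76700794491924, 'cy': 197.92417725325276, 'cam_to_world': array([[-0.46534636, -0.7434851 ,  0.48029435,  1.1686243 ],
       [ 0.88499312, -0.40031523,  0.23777067,  0.25716019],
       [ 0.01549019,  0.53570292,  0.84426444,  1.07017848],
       [ 0.        ,  0.        ,  0.        ,  1.        ]])}
side {'fx': 451.2934626182791, 'fy': 451.2934626182791, 'cx': 260.1818872106592, 'cy': 188.10245931241775, 'cam_to_world': array([[ 0.9968113 ,  0.05876391, -0.05398181,  0.54413144],
       [-0.07792402,  0.57124108, -0.81707495, -0.95059135],
       [-0.01717789,  0.81867602,  0.57399868,  0.73554211],
       [ 0.        ,  0.        ,  0.        ,  1.        ]])}
{'fx': 302.0395012011271, 'fy': 302.0395012011271, 'cx': 259.34059030196755, 'cy': 187.60421532106017, 'mount': array([[ 7.86448216e-04,  9.64980844e-01,  2.62319179e-01,
         7.12552908e-02],
       [ 9.99998485e-01, -1.16623248e-03,  1.29210902e-03,
        -9.01638768e-04],
       [ 1.55278560e-03,  2.62317766e-01, -9.64980300e-01,
        -1.63270089e-01],
       [ 0.00000000e+00,  0.00000000e+00,  0.00000000e+00,
         1.00000000e+00]])}
```

View pics/scene0.png

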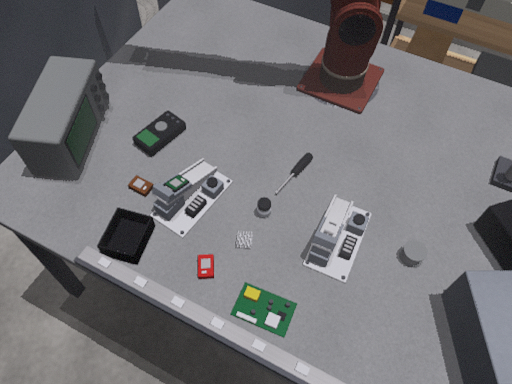

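View pics/side0.png

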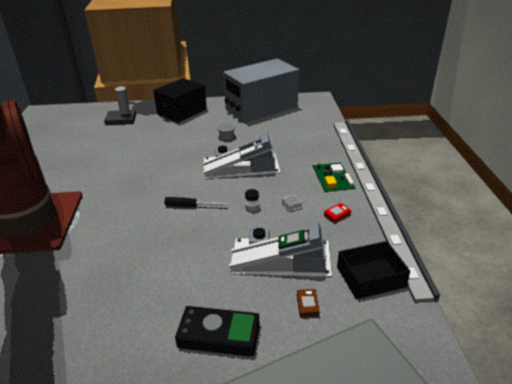

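The scene view shows the loaded dock at (190,195), with the green-topped module at (177,184) and its cap at (212,184). The empty dock is at (340,240), with its cap at (358,220). Lookalikes are the brown block (140,186) and the red block (206,266). I choose (177,184), which is green and silver and sits in a bay. Next, a close crop and a rough pose.

```bash
cat > h.py <<'E'
import numpy as np, cv2
from rig import bot, optics
from scipy.spatial.transform import Rotation as R
def cloud(n,d,T=None):
    c=optics.calibration(n); T=c["cam_to_world"] if T is None else T
    v,u=np.mgrid[:384,:512]
    P=np.stack([(u-c["cx"])/c["fx"]*d,-(v-c["cy"])/c["fy"]*d,-d],-1)
    W=P@T[:3,:3].T+T[:3,3]; W[d<=0]=np.nan
    return W
def tool(s):
    T=np.eye(4); q=s["eef_rot"]; T[:3,:3]=R.from_quat([q[1],q[2],q[3],q[0]]).as_matrix(); T[:3,3]=s["ee_pos"]; return T
def wrist(name):
    s=bot.get_state(); T=tool(s); p,d=optics.read_camera("wrist")
    cv2.imwrite(name,p); return p,d,T@optics.calibration("wrist")["mount"],T
E
python3 - <<'E'
from h import *
a=cv2.imread("pics/scene0.png");b=cv2.imread("pics/side0.png")
A=cv2.resize(a[140:240,130:250],None,fx=4,fy=4,interpolation=2); B=cv2.resize(b[215:285,220:340],None,fx=2.6,fy=2.6,interpolation=2)
o=np.zeros((600,480,3),np.uint8); o[:400,:480]=A; o[410:410+B.shape[0],:B.shape[1]]=B
cv2.imwrite("pics/crop.png",o)
W=cloud("scene",np.load("scene0.npy")); V=cloud("side",np.load("side0.npy"))
for n,u,v in [("cap",212,183),("mod",177,184),("heat",244,240),("jar",264,203),("cap2",358,220),("low",208,168),("blk",163,187)]:
    print(n,np.nanmedian(W[v-1:v+2,u-1:u+2].reshape(-1,3),0).round(3))
for n,u,v in [("cap",259,232),("mod",294,239)]: print(n,np.nanmedian(V[v-1:v+2,u-1:u+2].reshape(-1,3),0).round(3))
print(tool(bot.get_state()).round(3))
E
```

```text
cap [ 0.597 -0.148  0.051]
mod [ 0.665 -0.213  0.086]
heat [0.692 0.    0.005]
jar [0.587 0.006 0.051]
cap2 [0.519 0.246 0.052]
low [ 0.541 -0.196  0.02 ]
blk [ 0.698 -0.23   0.107]
cap [ 0.592 -0.155  0.052]
mod [ 0.663 -0.224  0.086]
[[ 0.958  0.287 -0.001  0.186]
 [ 0.287 -0.958  0.001 -0.622]
 [-0.    -0.001 -1.     0.222]
 [ 0.     0.     0.     1.   ]]
```

View pics/crop.png

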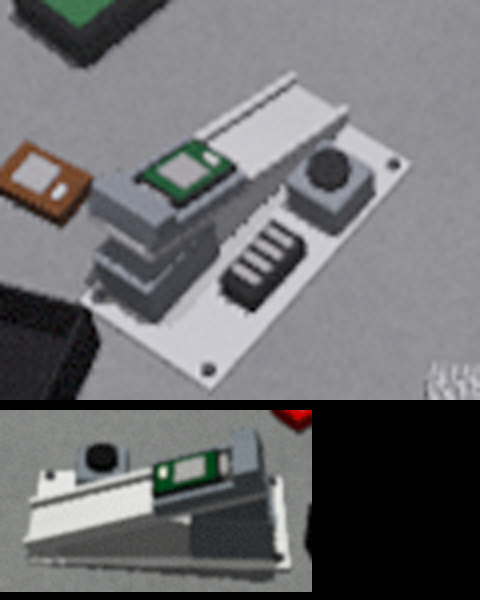

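The crop confirms it. The green and silver module sits in the bay of the dock on the robot's right, with the cap beside the slide on the dock's +y side, towards the empty dock. I'll move above it for a wrist view, high and vertical.

```bash
for i in 1 2 3 4; do python3 -m inch '[{"x":0.43,"y":-0.25},{"x":0.85,"y":-0.51},{"x":0.85,"y":-0.51},{"x":0.85,"y":-0.51}]' >/dev/null; done; python3 -m inch '[{"x":0.85,"y":-0.51,"wz":0.15,"fingers":120},{"x":0.85,"y":-0.51,"wz":0.3,"fingers":120},{"x":0.85,"y":-0.51,"wz":0.45,"fingers":120},{"x":0.85,"y":-0.51,"wz":0.64,"fingers":120},{"x":0.85,"y":-0.51,"wz":0.64,"fingers":120},{"x":0.85,"y":-0.51,"wz":0.64,"fingers":120},{"x":0.85,"y":-0.51,"wz":0.64,"fingers":120}]'
python3 - <<'E'
from h import *
p,d,C,T=wrist("pics/w1.png"); np.savez("w1.npz",d=d,C=C,T=T); print(T.round(3)); print(bot.get_state()["opening"])
E
```

```text
[[ 0.958  0.287 -0.001  0.186]
 [ 0.287 -0.958  0.001 -0.622]
 [-0.    -0.001 -1.     0.222]
 [ 0.     0.     0.     1.   ]]
0.997732460403416invalid input at $[0]: expected keys x, y, z, wx, wy, wz, fingers
invalid input at $[0]: expected keys x, y, z, wx, wy, wz, fingers
invalid input at $[0]: expected keys x, y, z, wx, wy, wz, fingers
invalid input at $[0]: expected keys x, y, z, wx, wy, wz, fingers
invalid input at $[0]: expected keys x, y, z, wx, wy, wz, fingers
```

View pics/w1.png

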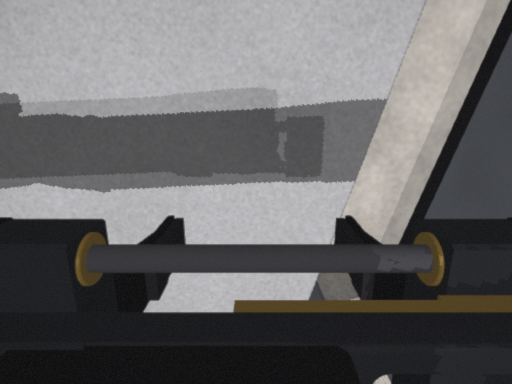

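All keys are required, so I'm writing full rows. The wrist picture was still at the start pose: empty bench with the fingers at rows 215-300, so the view ahead of the tool is free.

```bash
for i in 1 2 3 4; do python3 -m inch '[{"x":0.4,"y":-0.27,"z":0,"wx":0,"wy":0,"wz":0,"fingers":120},{"x":0.79,"y":-0.54,"z":0,"wx":0,"wy":0,"wz":0,"fingers":120},{"x":0.79,"y":-0.54,"z":0,"wx":0,"wy":0,"wz":0,"fingers":120},{"x":0.79,"y":-0.54,"z":0,"wx":0,"wy":0,"wz":0,"fingers":120}]' |tail -c 300; done; python3 -m inch '[{"x":0.4,"y":-0.27,"z":0,"wx":0,"wy":0,"wz":0.15,"fingers":120},{"x":0.79,"y":-0.54,"z":0,"wx":0,"wy":0,"wz":0.3,"fingers":120},{"x":0.79,"y":-0.54,"z":0,"wx":0,"wy":0,"wz":0.45,"fingers":120},{"x":0.79,"y":-0.54,"z":0,"wx":0,"wy":0,"wz":0.64,"fingers":120},{"x":0.79,"y":-0.54,"z":0,"wx":0,"wy":0,"wz":0.64,"fingers":120},{"x":0.79,"y":-0.54,"z":0,"wx":0,"wy":0,"wz":0.64,"fingers":120},{"x":0.79,"y":-0.54,"z":0,"wx":0,"wy":0,"wz":0.64,"fingers":120}]' 
python3 - <<'E'
from h import *
p,d,C,T=wrist("pics/w2.png"); np.savez("w2.npz",d=d,C=C,T=T); print(T.round(3)); print(bot.get_state()["opening"])
E
```

```text
time: 0.48
ee_pos: [0.2649, -0.5279, 0.2227]
eef_rot: [-0.001, 0.989, 0.149, 0.001]
wrist_force: [1.4, -0.3, -0.4]
opening: 0.78
time: 0.82
ee_pos: [0.3364, -0.4382, 0.2227]
eef_rot: [-0.001, 0.989, 0.149, 0.001]
wrist_force: [0.5, -0.2, -0.0]
opening: 0.548
time: 1.15
ee_pos: [0.4079, -0.3487, 0.2226]
eef_rot: [-0.001, 0.989, 0.149, 0.001]
wrist_force: [0.7, 0.0, -0.3]
opening: 0.532
time: 1.48
ee_pos: [0.4794, -0.2592, 0.2226]
eef_rot: [-0.001, 0.989, 0.149, 0.001]
wrist_force: [0.4, 0.8, 0.4]
opening: 0.532
time: 2.07
ee_pos: [0.5472, -0.1772, 0.2223]
eef_rot: [0.0, 0.994, -0.105, -0.0]
wrist_force: [0.4, 0.3, -1.0]
opening: 0.527
[[ 0.978 -0.209 -0.001  0.547]
 [-0.209 -0.978 -0.    -0.177]
 [-0.001  0.    -1.     0.222]
 [ 0.     0.     0.     1.   ]]
0.5285115084184335
```

View pics/w2.png

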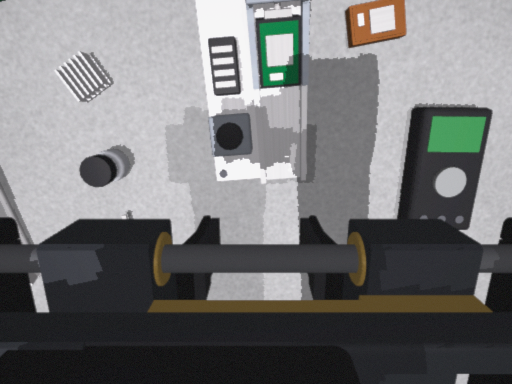

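The wrist view shows the cap at (230,135), the module at (279,50), the low end of the slide near (283,178), the jar at (100,170), and the meter at right. Now I'll fit the dock pose.

```bash
python3 - <<'E'
from h import *
f=np.load("w2.npz"); p=cv2.imread("pics/w2.png"); W=cloud("wrist",f["d"],f["C"]); Z=W[...,2]
v,u=np.mgrid[:384,:512]
g=p.astype(int)
# cap
m=(np.hypot(u-230,v-135)<22)&(g.max(2)<45)&(Z>.046); P=W[m]; print("cap n",m.sum(),np.median(P,0),"bbox mid",(P[:,:2].max(0)+P[:,:2].min(0))/2,np.ptp(P[:,:2],axis=0))
cap=((P.max(0)+P.min(0))/2+P.mean(0))/2
# green board
m=(g[...,1]>g[...,2]+25)&(g[...,1]>g[...,0]+15)&(np.hypot(u-279,v-50)<50)&(Z>.05)
h=cv2.convexHull(W[m][:,:2].astype(np.float32)*1000); print("board",cv2.minAreaRect(h),W[m].mean(0))
# slide plane
m=(u>262)&(u<297)&(v>95)&(v<178)&(Z>.012); Q=W[m]
from numpy.linalg import lstsq
for _ in range(4):
    A=np.c_[Q[:,:2],np.ones(len(Q))]; k=lstsq(A,Q[:,2],rcond=None)[0]; r=Q[:,2]-A@k; Q=Q[abs(r)<max(.0015,2*r.std())]
print("slide",k,np.hypot(*k[:2]),"yaw",np.degrees(np.arctan2(k[1],k[0])),len(Q),r.std(), "z at cap xy extrap",k@[*cap[:2],1])
# plate edges: plate vs table by brightness
m=((g.min(2)>185)&(Z<.012)&(Z>.002)&(u>190)&(u<310)).astype(np.uint8); print("plate z",np.median(Z[m>0]),np.median(Z[(u<180)&(v<200)&(Z<.01)]))
# module front edge, rails: cross-section in slide frame with yaw from below
for yaw in np.radians([-15,-16,-17,-18,-19]):
    X=np.array([np.cos(yaw),np.sin(yaw)]);Y=np.array([-X[1],X[0]])
    d=W[...,:2]-cap[:2]; dx=d@X*1000-30; dy=d@Y*1000+58
    s=(dx>-60)&(dx<0)&(abs(dy)<40); hh=Z*1000-(36.8+.364*(dx+30))
    rl=s&(hh>5)&(hh<12)
    lo=rl&(dy<0);hi=rl&(dy>0)
    print(np.degrees(yaw),"rails", [ (q.sum(),np.median(dy[q]).round(1),dy[q].std().round(2),np.polyfit(dx[q],dy[q],1)[0].round(3)) for q in (lo,hi)], "plane off",np.median(hh[s&(abs(dy)<18)]).round(2))
E
```

```text
cap n 524 [ 0.59207771 -0.15207842  0.05292561] bbox mid [ 0.59175108 -0.15171988] [0.02810996 0.02818944]
board ((656.91845703125, -218.63766479492188), (34.92301940917969, 51.67982482910156), 82.47933197021484) [ 0.65846456 -0.21883324  0.08467576]
slide [ 0.35882269 -0.0445923  -0.18094573] 0.3615829058092294 yaw -7.084050278770192 2632 0.0006326796728080801 z at cap xy extrap 0.038197500971718173
plate z 0.006787652924576226 0.001190618324391185
-14.999999999999998 rails [(np.int64(259), np.float64(-24.4), np.float64(2.91), np.float64(0.134)), (np.int64(363), np.float64(25.7), np.float64(5.82), np.float64(0.012))] plane off 290.39
-16.0 rails [(np.int64(200), np.float64(-24.5), np.float64(3.18), np.float64(0.155)), (np.int64(368), np.float64(25.9), np.float64(5.9), np.float64(0.028))] plane off 289.98
-17.0 rails [(np.int64(121), np.float64(-24.5), np.float64(3.3), np.float64(0.161)), (np.int64(367), np.float64(26.0), np.float64(6.06), np.float64(0.038))] plane off 289.58
-18.0 rails [(np.int64(46), np.float64(-23.9), np.float64(3.24), np.float64(0.16)), (np.int64(370), np.float64(26.1), np.float64(6.17), np.float64(0.058))] plane off 289.16
-19.0 rails [(np.int64(11), np.float64(-23.1), np.float64(3.49), np.float64(0.167)), (np.int64(365), np.float64(26.2), np.float64(6.27), np.float64(0.076))] plane off 288.76
```

Cap at (0.592, -0.152), and dock yaw about -7.3° (slide plane -7.1, board -7.5, rails -7.4). I'll tilt the tool 20° so the finger is square to the slide, with the tips over the cap and mid-slide, starting from a hover.

```bash
python3 -m inch '[{"x":0.2,"y":-0.02,"z":0.2,"wx":0,"wy":0,"wz":-0.107,"fingers":120},{"x":0.42,"y":-0.033,"z":0.4,"wx":0,"wy":0,"wz":-0.107,"fingers":120},{"x":0.42,"y":-0.033,"z":0.6,"wx":0,"wy":0,"wz":-0.107,"fingers":120},{"x":0.42,"y":-0.033,"z":0.6,"wx":0,"wy":0,"wz":-0.107,"fingers":120},{"x":0.42,"y":-0.033,"z":0.6,"wx":0,"wy":0,"wz":-0.107,"fingers":120}]'
python3 -m inch '[{"x":0,"y":0,"z":0.15,"wx":0,"wy":0.15,"wz":0,"fingers":120},{"x":0,"y":0,"z":0.3,"wx":0,"wy":0.3,"wz":0,"fingers":120},{"x":0,"y":0,"z":0.45,"wx":0,"wy":0.444,"wz":0,"fingers":120},{"x":0,"y":0,"z":0.58,"wx":0,"wy":0.444,"wz":0,"fingers":120},{"x":0,"y":0,"z":0.58,"wx":0,"wy":0.444,"wz":0,"fingers":120},{"x":0,"y":0,"z":0.58,"wx":0,"wy":0.444,"wz":0,"fingers":120},{"x":0,"y":0,"z":0.58,"wx":0,"wy":0.444,"wz":0,"fingers":120}]'
python3 - <<'E'
from h import *
p,d,C,T=wrist("pics/w3.png"); a,_=optics.read_camera("side"); b,_=optics.read_camera("scene")
print(T.round(4)); s=bot.get_state(); print(s["opening"],s["wrist_force"],s["time"])
c=np.array([.592,-.152]);X=np.array([.9919,-.1271]);Y=np.array([.1271,.9919]); e=T[:2,3]-c; print("dock xy",e@X*1000-30,e@Y*1000+58)
A=cv2.resize(a[190:290,210:350],(560,400),interpolation=2);B=cv2.resize(b[120:240,130:250],(230,230),interpolation=2);D=cv2.resize(p,(230,170))
o=np.zeros((400,800,3),np.uint8);o[:,:560]=A;o[:230,565:795]=B;o[230:,565:795]=D;cv2.imwrite("pics/c3.png",o)
E
```

```text
time: 2.53
ee_pos: [0.5963, -0.1836, 0.1495]
eef_rot: [-0.0, 0.998, -0.064, -0.002]
wrist_force: [0.5, -0.6, 1.2]
opening: 0.53
time: 3.12
ee_pos: [0.5999, -0.1838, 0.0842]
eef_rot: [0.012, 0.983, -0.063, 0.175]
wrist_force: [1.1, -0.1, 0.1]
opening: 0.526
[[ 9.310e-01 -1.274e-01  3.421e-01  5.999e-01]
 [-1.192e-01 -9.919e-01 -4.480e-02 -1.838e-01]
 [ 3.450e-01  9.000e-04 -9.386e-01  8.420e-02]
 [ 0.000e+00  0.000e+00  0.000e+00  1.000e+00]]
0.5331580873778503 [ 0.68665778  0.28387902 -0.22767978] 3.2667
dock xy -18.09708699267129 27.442709115661
```

View pics/c3.png

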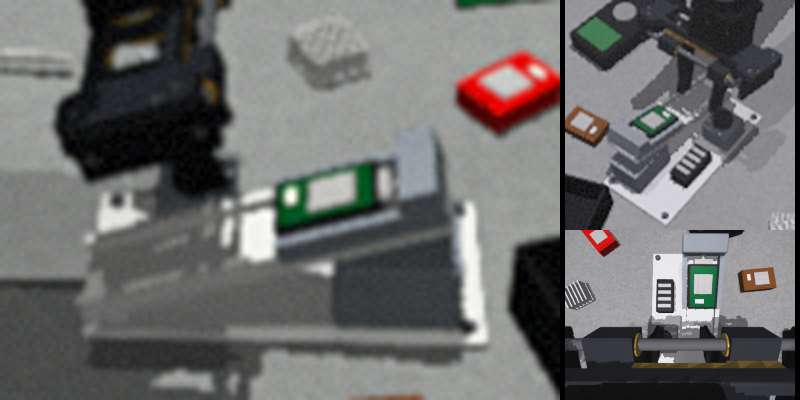

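The tool is square to the slide, at dock (-18, 27), with one finger above the cap and the other over the slide below the module. I'll lower to just above the cap.

```bash
python3 -m inch '[{"x":-0.05,"y":0,"z":0.09,"wx":0,"wy":0,"wz":0,"fingers":120},{"x":-0.092,"y":0,"z":0.18,"wx":0,"wy":0,"wz":0,"fingers":120},{"x":-0.092,"y":0,"z":0.18,"wx":0,"wy":0,"wz":0,"fingers":120},{"x":-0.092,"y":0,"z":0.18,"wx":0,"wy":0,"wz":0,"fingers":120},{"x":-0.092,"y":0,"z":0.18,"wx":0,"wy":0,"wz":0,"fingers":120}]'
python3 - <<'E'
from h import *
p,d,C,T=wrist("pics/w4.png"); a,_=optics.read_camera("side"); b,_=optics.read_camera("scene")
s=bot.get_state(); print(T[:3,3],s["opening"],s["wrist_force"],s["time"])
A=cv2.resize(a[190:290,210:350],(560,400),interpolation=2);B=cv2.resize(b[140:220,170:250],(400,400),interpolation=2)
o=np.hstack([A[:,:400],B]);cv2.imwrite("pics/c4.png",o)
E
```

```text
time: 3.68
ee_pos: [0.5956, -0.1828, 0.0579]
eef_rot: [0.011, 0.983, -0.063, 0.174]
wrist_force: [-0.4, 0.6, 0.8]
opening: 0.527
[ 0.59561359 -0.1827863   0.05791083] 0.5308308845493197 [-0.2471032  0.2774506 -0.0303945] 3.8333
```

View pics/c4.png

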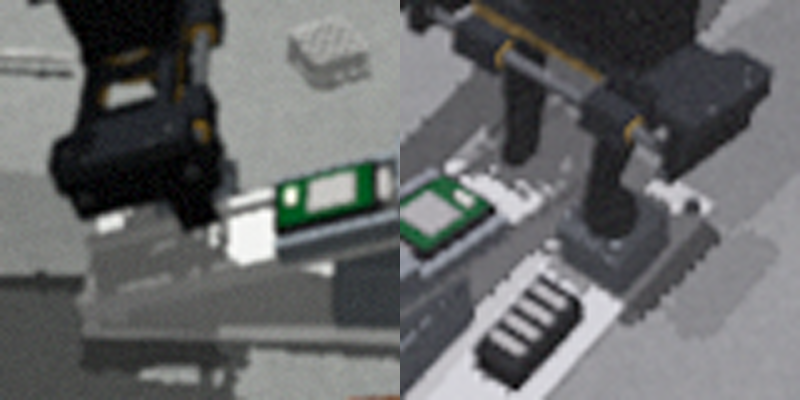

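The button finger is centred over the cap with about 3 mm of gap, and the other finger bars the slide below the module. Now pressing.

```bash
python3 -m inch '[{"x":-0.015,"y":0,"z":0.041,"wx":0,"wy":0,"wz":0,"fingers":120},{"x":-0.03,"y":0,"z":0.082,"wx":0,"wy":0,"wz":0,"fingers":120},{"x":-0.03,"y":0,"z":0.082,"wx":0,"wy":0,"wz":0,"fingers":120},{"x":-0.03,"y":0,"z":0.082,"wx":0,"wy":0,"wz":0,"fingers":120},{"x":-0.03,"y":0,"z":0.082,"wx":0,"wy":0,"wz":0,"fingers":120}]'
```

```text
time: 4.25
ee_pos: [0.5957, -0.183, 0.047]
eef_rot: [0.011, 0.983, -0.063, 0.174]
wrist_force: [1.3, -1.0, 4.4]
opening: 0.527
```

```bash
python3 -m inch '[{"x":-0.0045,"y":0,"z":0.012,"wx":0,"wy":0,"wz":0,"fingers":120},{"x":-0.0045,"y":0,"z":0.012,"wx":0,"wy":0,"wz":0,"fingers":120},{"x":-0.0045,"y":0,"z":0.012,"wx":0,"wy":0,"wz":0,"fingers":120},{"x":-0.0045,"y":0,"z":0.012,"wx":0,"wy":0,"wz":0,"fingers":120},{"x":-0.0045,"y":0,"z":0.012,"wx":0,"wy":0,"wz":0,"fingers":120}]'
python3 - <<'E'
from h import *
F=[]
p,d,C,T=wrist("pics/w5.png");F.append(bot.get_state()["wrist_force"]); a,_=optics.read_camera("side");F.append(bot.get_state()["wrist_force"]); b,_=optics.read_camera("scene");F.append(bot.get_state()["wrist_force"])
s=bot.get_state(); print(T[:3,3],s["opening"],np.round(F,1),s["time"])
A=cv2.resize(a[190:290,210:350],(560,400),interpolation=2);B=cv2.resize(b[140:220,170:250],(400,400),interpolation=2)
o=np.hstack([A[:,:400],B]);cv2.imwrite("pics/c5.png",o)
E
```

```text
time: 4.67
ee_pos: [0.5961, -0.183, 0.0464]
eef_rot: [0.011, 0.983, -0.063, 0.175]
wrist_force: [-3.6, 1.4, 13.0]
opening: 0.531
[ 0.59605061 -0.18296628  0.04638308] 0.5330513176362854 [[-3.3  0.7 13.7]
 [-3.2  0.6 14.2]
 [-3.3  0.4 14. ]] 4.8167
```

View pics/c5.png

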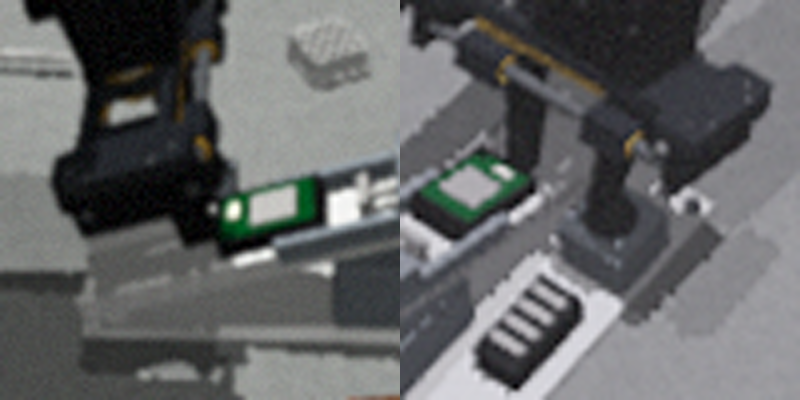

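The button has bottomed: vertical force is 14 N, well above the 4.8 N spring. The module has slid out and rests on the finger. I'll hold, then measure its position and stillness.

```bash
cat > m.py <<'E'
from h import *
def meas(n):
    p,d,C,T=wrist(n); W=cloud("wrist",d,C); g=p.astype(int)
    X=np.array([.9919,-.1271]);Y=np.array([.1271,.9919]); e=W[...,:2]-[.592,-.152]
    dx=e@X*1000; dy=e@Y*1000+58; zz=W[...,2]*1000-36.8
    c,s=np.cos(np.radians(20)),np.sin(np.radians(20)); sx=dx*c+zz*s; sz=-dx*s+zz*c
    m=(g[...,1]>g[...,2]+25)&(g[...,1]>g[...,0]+15)&(abs(dy)<25)&(sz>5)&(sz<40)
    m=m.astype(np.uint8); n,l,st,_=cv2.connectedComponentsWithStats(m); m=l==1+np.argmax(st[1:,4])
    k=np.polyfit(sx[m],sz[m],1)
    print("board sx %.1f..%.1f mid %.1f"%(*np.percentile(sx[m],[1,99]),np.percentile(sx[m],[1,99]).mean()),"top z %.1f"%np.median(sz[m]),"slope",k[0].round(3),"dy",np.median(dy[m]).round(1),"F",bot.get_state()["wrist_force"].round(1),T[:3,3].round(4),bot.get_state()["time"])
    return p
E
python3 -c "from m import *; meas('pics/w6.png')"
python3 -m inch '[{"x":0,"y":0,"z":0,"wx":0,"wy":0,"wz":0,"fingers":120},{"x":0,"y":0,"z":0,"wx":0,"wy":0,"wz":0,"fingers":120},{"x":0,"y":0,"z":0,"wx":0,"wy":0,"wz":0,"fingers":120},{"x":0,"y":0,"z":0,"wx":0,"wy":0,"wz":0,"fingers":120},{"x":0,"y":0,"z":0,"wx":0,"wy":0,"wz":0,"fingers":120},{"x":0,"y":0,"z":0,"wx":0,"wy":0,"wz":0,"fingers":120},{"x":0,"y":0,"z":0,"wx":0,"wy":0,"wz":0,"fingers":120},{"x":0,"y":0,"z":0,"wx":0,"wy":0,"wz":0,"fingers":120}]'
python3 -c "from m import *; meas('pics/w7.png')"
```

```text
board sx 25.0..78.4 mid 51.7 top z 19.6 slope -0.002 dy -0.6 F [-4.3  0.9 14.6] [ 0.596  -0.183   0.0464] 4.8667
time: 5.53
ee_pos: [0.5961, -0.183, 0.0464]
eef_rot: [0.011, 0.983, -0.063, 0.175]
wrist_force: [-4.5, -0.1, 14.3]
opening: 0.523
board sx 25.0..78.4 mid 51.7 top z 19.5 slope -0.002 dy -0.5 F [-3.8  0.7 14.5] [ 0.5961 -0.183   0.0464] 5.5833
```

View pics/w7.png

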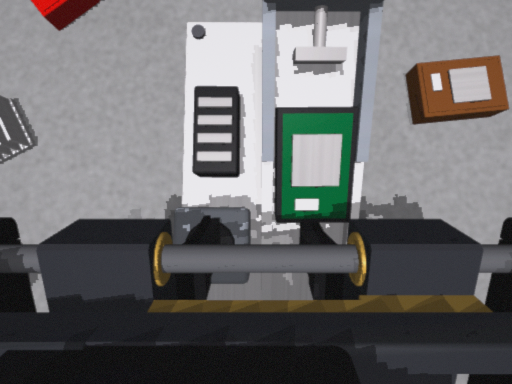

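The wrist view shows the module flat between the rails, clear of the pusher (320,55), with its front edge (row 220) against the finger. It is square to the slide and unmoved over 0.7 s. Handing in.

```bash
python3 -c "
from rig import bot
print(bot.sign_off())"
```

```text
the job is handed in; nothing more can be done
None
```

I pressed the loaded dock's eject button (the dock on the robot's right) with one finger, and the other finger caught the module on the slide. I handed the job in like that at about 5.6 s; the sign-off gives no verdict.

**Button:** The vertical force held steady at about 14 N, well above the 4.8 N spring. With the tip height, that says the button is fully down, though its travel can't be read directly.

**Module:** The last two measurements, 0.7 s apart, both put it at slide x about 51.7 mm. That is about 33 mm out of the bay, still, flat (slope -0.002) and centred. Its measured top was 19.5 mm above the slide instead of 18 mm, in line with the camera reading about 1 mm high.

**Contact with the finger:** I couldn't measure this separately from the button force. I infer it because the module stopped within about 1.5 mm of where the finger's face was calculated to be, and the slide is too slick for it to rest unsupported.

**Other things:** The gripper never went near the empty dock, and I saw none of the bystanders move, but I did not measure their positions at the end. One early batch of moves was refused for missing keys and moved nothing.

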